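# Load the sample plate into the analyser

### The arm

A 6-joint arm with a two-finger parallel gripper is mounted at the origin on the work surface. World frame = base frame: x ahead of the robot, y to its left, z up, the work surface at z = 0. Lengths are in m, angles in rad, forces in N, time in s.
With the tool pointing down it reaches from about 0.3 to 0.75 m from the base axis. Payload 8.5 kg.
Tool frame: the origin (TCP) lies midway between the tips of the shut fingers; the grasp point (between the pads) lies 19 mm behind it (env.pinch_z is the z of the grasp point in the tool frame, in m); z points along the fingers, y is the direction in which the jaws open and shut (so a half turn about z gives the same grasp; the last joint's range is limited). The gripper opens to 88 mm and grips with 3 to 60 N. Pads are 18 mm wide; open, the fingers measure 123 mm over their backs; the gripper's body (75 mm by 187 mm) begins 45 mm behind the grasp point.
Start: joints at [-1.341, 0.381, 1.297, -0, 1.464, -0.215], TCP at [0.237, -0.496, 0.239] pointing down, gripper open.
Joint ranges: [-3.11, 3.11], [-0.89, 2.33], [0.22, 2.48], [-1.42, 4.56], [0.17, 2.85], [-2.88, 2.88]. Speed limits (rad/s): [2.39, 2.39, 3.14, 3.14, 3.14, 3.14].

### API

Orientations are given as [roll, pitch, yaw] about the fixed x, y, z axes, in that order (R = Rz(yaw) Ry(pitch) Rx(roll)).
In Python, from rig import env gives the robot as it stands. The module is installed in compiled form; this text tells all that it offers.
- The arm moves only by the tool play_rows, never from a script. Its argument "steps" is one flat list of numbers, 7 for each row, row after row: the opening, from 0 (shut) to 1 (fully open), then the shift along the tool's x, y, z in m, then the turn, a rotation vector about the tool's x, y, z in degrees. A call has 1 to 8 rows; each row shifts and turns the commanded pose from where the row before left it, along the tool's axes as they then stand; what a row does not reach is not made up. A row lasts 1/8 s, in which the tool goes at most 62.5 mm and 10.7 degrees, less where a joint would pass 70% of its speed; a pose out of reach is approached as far as the arm can. A call with a gripper value outside its range is refused whole. The fingers move at their own pace and stop on an object; "force" is the grip in N (left out, the last holds). Time passes only in rows, so rows that do not move let the fingers close. It gives the time, the measured TCP pose, the force and the opening at its end, in the units of the state.
- env.state(): the state, without advancing time (a new reading comes with each control period).
- env.snapshot(name): name is "scene" or "top" or "wrist"; returns the picture (384x512x3 uint8, blue, green, red); there is no depth.
- env.camera_info(name): a dict with "K" (3x3 intrinsics, pixels), "origin" and "orientation" of the camera in the world. Camera axes: x right, y up, looking along -z (the intrinsics and any distortion apply to the point x, -y, -z); pixel columns grow to the right and rows downward; lengths in m; the calibration is good to about 2 mm. A picture is of the moment at which its call begins: read the wrist's pose just before it. camera_info takes no time and is no camera call; for the wrist camera it gives the pose at the moment of the call.
- env.job_done(): hands the job in, once; it reports no verdict.
The state is a dict: "t": time; "joints": joint angles; "qd": joint speeds; "effort": joint torques, N m; "eef_pos": TCP position; "eef_rot": TCP orientation; "contact_force": force on the tool from outside, world axes, zero at the start; "ft_torque": the same for the moment, N m; "width": finger opening in m.
Only numpy, scipy, OpenCV 4.12 (cv2) and the standard library are available. Lean on these libraries where they do the work, as an engineer would, in place of code of your own. Each camera call takes 0.05 s, during which the arm holds its last target. There are 200 camera calls.

### The job

Slide the flat sample plate along its raised white deck until its blue end overhangs the deck's open front edge, touching down slowly and pressing only lightly (about 5 N): pressing hard scratches the coating. Then pinch it by its two long sides at the overhanging end, lift it clear, push it bare end first and gently into the loader's slot until it is fully home against the stop, and let go. Do not drop the plate or disturb anything else.

Things in the scene. Friction and masses are not known exactly. Their poses are not given: they have to be found in the camera images.
- plate_center (a point): Centre (half-way up) of the loose flat plate: steel with dark round spots, 110 mm long (its x), 50 mm wide (y), 3 mm thick (z up), 90 to 185 g. A blue band covers the 34 mm at its -x end, which faces the deck's open front. At the start it lies wholly on the deck, blue end 10 to 30 mm behind the front edge.
- plate_tail (a point): Middle of the plate's bare (+x) end edge, half-way up, 55 mm from the plate's centre; same axes.
- deck_edge (a point): Middle of the open front edge of the deck, on its upper face. Axes: x points from the edge back along the deck, y across it, z up. The white upper face is flat and level, 150 mm long (x 0 to 150 mm from here), 80 mm wide, with grey rims 6 mm wide and 6 mm high on both sides and at the back (66 mm clear between the sides).
- deck: The raised deck, fixed and rigid: origin under its middle on the table, axes as deck_edge (75 mm in front of the origin). Upper face 80 mm above the table; slab 12 mm thick; below it a foot that begins 25 mm behind the front edge. The plate slides on it with friction about 0.4, a fingertip on it has 0.6 or more. The rims leave no room for fingers beside the plate until it overhangs.
- slot_mouth (a point): Middle of the slot's opening in the loader's front face, 1.5 mm above the slot's floor: the level of a plate's centre when it lies on that floor. Axes: x into the slot, y across, z up. Slot 54 mm wide, 6 mm high, 65 mm deep, with black flared lips that stand 11 mm out in front of this point and open to about 63 by 15 mm.
- loader: The fixed loader: white block 150 x 130 mm with a blue cover up to 104 mm above the table and a higher white housing with a small window on its rear 55 mm, up to 202 mm. Origin under its middle on the table, axes as slot_mouth (75 mm in front of the origin); slot floor 80 mm above the table.
- slot_stop (a point): Middle of the rigid stop at the slot's inner end, 65 mm along x behind slot_mouth, same axes and level. A plate fully home touches it with its bare (+x) end; 45 mm then stand out of the face, 34 mm (the blue band) out of the lips.
- reagent_mid (a point): Amber bottle with black cap, 60 mm wide, 130 mm high, between deck and loader. Bystander: leave alone. Point on its axis 10 mm above its underside.
- sample_jar_mid (a point): Clear jar with red lid, 48 mm wide, 60 mm high. Bystander: leave alone. Point on its axis 10 mm above its underside.
- ring_cup_mid (a point): Steel ring, 40 mm wide, 30 mm high. Bystander: leave alone. Point on its axis 10 mm above its underside.
- mouse_mid (a point): Grey computer mouse, 100 x 58 mm, 30 mm high. Bystander: leave alone. Point on its axis 10 mm above its underside.
- beaker_mid (a point): White open cup, 60 mm wide, 75 mm high. Bystander: leave alone. Point on its axis 10 mm above its underside.
- spatula_mid (a point): Steel spatula with a wooden handle lying on the table, 160 mm long. Bystander: leave alone. Point at its middle, 10 mm up.
Not all that is in view belongs to the job. Of the things shaped like the part that bears plate_center, the bare steel one is meant. What is shaped like the loader but turquoise is not meant.

How it is judged:
By the outcome, as a careful person would: the job done as asked, in the order asked, and still so for the second after the job is handed in, with the robot touching nothing.
It also fails if it takes over 72 s, if anything falls off the work surface, if the arm or the gripper's body presses on something with over 40 N, if the wrist force passes 120 N, or if a joint passes its speed limit or range.

## Working session

There is one attempt and no reset: what is moved stays moved. The work goes in short steps, Python scripts to look and compute and a tool call to move; the robot and the scene stay as the last step left them, time stands still between calls to the robot, and variables do not carry over. Pictures are saved under pics/ and viewed, about 8 in all and at most 12, crops included, and the job is handed in when it is done.

Besides the shell and the picture viewer there is one more tool, called after "Call:" as name(argument=value, ...), one argument or row to a line, values as JSON. play_rows: Moves the arm, as the interface text tells. Its arguments: {"type":"object","properties":{"steps":{"type":"array","items":{"type":"number"}},"force":{"type":"number"}},"required":["steps"]}

```bash
mkdir -p pics; python3 - <<'E'
from rig import env
import cv2
for n in ("scene","top"):
    cv2.imwrite(f"pics/{n}0.png",env.snapshot(n)); c=env.camera_info(n); print(n,c)
print(env.state(), env.pinch_z)
E
```

```text
scene {'K': array([[494.52880082,   0.        , 260.30486964],
       [  0.        , 494.52880082, 187.54169684],
       [  0.        ,   0.        ,   1.        ]]), 'origin': array([ 1.49214922, -0.28862755,  1.43237809]), 'orientation': array([ 0.6539332 , -0.00359413,  1.32416383])}
top {'K': array([[385.61969148,   0.        , 247.60465645],
       [  0.        , 385.61969148, 191.33043985],
       [  0.        ,   0.        ,   1.        ]]), 'origin': array([ 0.35907903, -0.04101328,  1.26191583]), 'orientation': array([ 0.0872488 ,  0.00954115, -1.57827517])}
{'t': 0.1, 'joints': array([-1.34128222e+00,  3.81117424e-01,  1.29816051e+00,  1.16647517e-05,
        1.46359286e+00, -2.15336664e-01]), 'qd': array([-6.37896253e-06, -2.28377780e-03, -2.17043611e-03,  4.09171036e-04,
        4.73049567e-04,  8.25666242e-04]), 'effort': array([ 2.63148169e-03, -4.38648963e+01, -2.24914366e+01,  7.14152190e-02,
        3.41424427e-02, -4.66100153e-05]), 'eef_pos': array([ 0.23660176, -0.49622982,  0.23821377]), 'eef_rot': array([-3.1403465e+00, -2.8443836e-04,  4.4484934e-01]), 'contact_force': array([ 0.60606162, -0.15868255,  0.36758581]), 'ft_torque': array([-0.05463891, -0.02279825, -0.02281057]), 'width': 0.08843147920449358} -0.0187
```

View pics/top0.png

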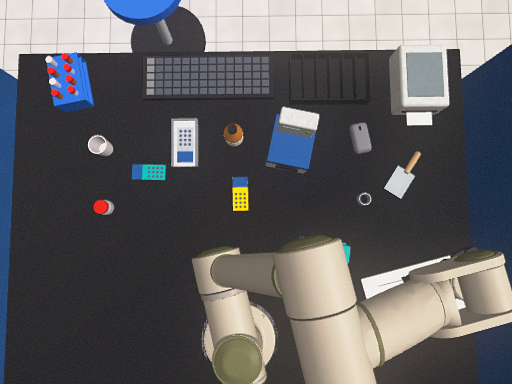

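View pics/scene0.png

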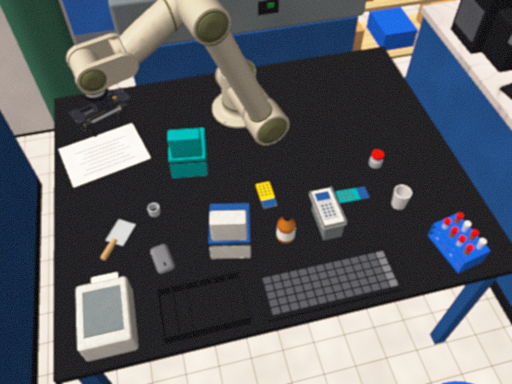

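Candidates for the plate in the top view: steel with blue end, on the white deck at (184,142); turquoise at (149,172); yellow at (240,195). I choose the bare steel one on the deck. Candidates for the loader: blue and white at (293,140), or turquoise at about (320,250) by the arm. I choose the blue and white one.

```bash
cat > h.py <<'E'
from rig import env
import cv2, numpy as np
from scipy.spatial.transform import Rotation as R
def ray(ci,uv):
    K=ci["K"]; d=np.array([(uv[0]-K[0,2])/K[0,0],-(uv[1]-K[1,2])/K[1,1],-1.])
    return np.array(ci["origin"]),R.from_euler("xyz",ci["orientation"]).apply(d)
def onz(ci,uv,z):
    o,d=ray(ci,uv); return o+d*(z-o[2])/d[2]
def proj(ci,P):
    K=ci["K"]; p=R.from_euler("xyz",ci["orientation"]).inv().apply(np.atleast_2d(P)-ci["origin"])
    return np.c_[K[0,2]-K[0,0]*p[:,0]/p[:,2], K[1,2]+K[1,1]*p[:,1]/p[:,2]]
E
python3 - <<'E'
from h import *
im=cv2.imread("pics/top0.png")
a=cv2.resize(im[110:180,160:240],None,fx=5,fy=5,interpolation=cv2.INTER_CUBIC)
b=cv2.resize(im[100:180,260:330],None,fx=5,fy=5,interpolation=cv2.INTER_CUBIC)
o=np.zeros((400,760,3),np.uint8);o[:350,:400]=a;o[:400,405:755]=b
cv2.imwrite("pics/crop0.png",o)
c=env.camera_info("top"); s=env.camera_info("scene")
for n,uv,z in (("deck",(184,142),.08),("load",(288,170),.1),("bottle",(233,128),.14)): print(n,onz(c,uv,z))
w=env.camera_info("wrist");print(w); st=env.state(); Rt=R.from_euler("xyz",st["eef_rot"])
print("cam in tool",Rt.inv().apply(w["origin"]-st["eef_pos"]),(Rt.inv()*R.from_euler("xyz",w["orientation"])).as_matrix())
E
```

```text
deck [0.61852331 0.16656986 0.08      ]
load [ 0.52479103 -0.15383145  0.1       ]
bottle [0.64609664 0.01084065 0.14      ]
{'K': array([[291.82818657,   0.        , 254.83718963],
       [  0.        , 291.82818657, 192.12961879],
       [  0.        ,   0.        ,   1.        ]]), 'origin': array([ 0.29542775, -0.46893924,  0.38368119]), 'orientation': array([-2.56782384e-01,  3.61104358e-04, -1.12495315e+00])}
cam in tool [ 0.06488589  0.00049832 -0.1454497 ] [[ 9.93736930e-04  9.67139314e-01  2.54245079e-01]
 [ 9.99999115e-01 -7.36135183e-04 -1.10834309e-03]
 [-8.84763424e-04  2.54245955e-01 -9.67139189e-01]]
```

View pics/crop0.png

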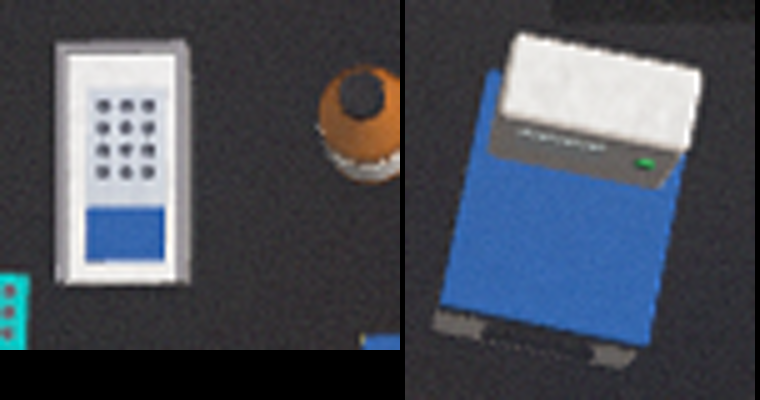

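The crop confirms my choices. The deck holds a steel plate with dark spots, its blue end facing the robot at about (125,233) in the crop. The loader has a blue cover, with its slot lips facing the robot at about (535,340) in the crop. Next I bring the wrist camera between the two, tool yaw ≈ π.

```bash
cat >> h.py <<'E'
def plan(goal,yaw,n,op,st=None,tilt=None):
    "rows (mm / deg, rounded) from measured pose to goal pos, tool-down yaw; constant world velocity"
    st=st or env.state(); p=np.array(st["eef_pos"]); R0=R.from_euler("xyz",st["eef_rot"])
    Rg=R.from_euler("xyz",[np.pi,0,yaw]) ; rv=(R0.inv()*Rg).as_rotvec()
    if isinstance(n,int) and abs(rv[2])>3.0: print("big turn",rv)
    out=[]; Rk=R0; pk=p.copy()
    for k in range(n):
        pn=p+(np.array(goal)-p)*(k+1)/n
        d=np.round(Rk.inv().apply(pn-pk),4); t=np.round(np.degrees(rv)/n,2)
        out.append([op,*d,*t]); pk=pk+Rk.apply(d); Rk=Rk*R.from_rotvec(np.radians(t))
    for r in out: print(",".join(f"{v:g}" for v in r)+",")
    print("end",pk,Rk.as_euler("xyz"))
E
python3 -c "
from h import *
plan([.46,0,.33],np.pi,16,0)"
```

```text
0,0.026,-0.022,-0.0057,0,-0.01,-9.66,
0,0.0292,-0.0173,-0.0057,0,-0.01,-9.66,
0,0.0318,-0.0122,-0.0057,0,-0.01,-9.66,
0,0.0333,-0.0067,-0.0057,0,-0.01,-9.66,
0,0.034,-0.0009,-0.0058,0,-0.01,-9.66,
0,0.0337,0.0047,-0.0057,0,-0.01,-9.66,
0,0.0324,0.0103,-0.0057,0,-0.01,-9.66,
0,0.0302,0.0157,-0.0058,0,-0.01,-9.66,
0,0.0272,0.0204,-0.0057,0,-0.01,-9.66,
0,0.0233,0.0248,-0.0058,0,-0.01,-9.66,
0,0.0189,0.0283,-0.0057,0,-0.01,-9.66,
0,0.0138,0.0311,-0.0058,0,-0.01,-9.66,
0,0.0085,0.0329,-0.0057,0,-0.01,-9.66,
0,0.0028,0.0339,-0.0058,0,-0.01,-9.66,
0,-0.003,0.0339,-0.0058,0,-0.01,-9.66,
0,-0.0086,0.0329,-0.0057,0,-0.01,-9.66,
end [4.60045523e-01 4.31649759e-06 3.29988866e-01] [-3.14087014e+00  1.66239454e-04 -3.14075363e+00]
```

Call:
play_rows(
  steps=[0,0,0,-0.05,0,0,0,0,0,0,-0.042,0,0,0,0,0.026,-0.022,0,0,0,-9.66,0,0.0292,-0.0173,0,0,0,-9.66,0,0.0318,-0.0122,0,0,0,-9.66,0,0.0333,-0.0067,0,0,0,-9.66,0,0.034,-0.0009,0,0,0,-9.66,0,0.0337,0.0047,0,0,0,-9.66],
  force=20,
)

```text
t: 1.1
eef_pos: [0.3206, -0.3092, 0.3305]
eef_rot: [-3.141, -0.001, 1.462]
contact_force: [0.6, 0.3, -0.8]
width: 0.0105
```

Call:
play_rows(
  steps=[0,0.0324,0.0103,0,0,0,-9.66,0,0.0302,0.0157,0,0,0,-9.66,0,0.0272,0.0204,0,0,0,-9.66,0,0.0233,0.0248,0,0,0,-9.66,0,0.0189,0.0283,0,0,0,-9.66,0,0.0138,0.0311,0,0,0,-9.66,0,0.0085,0.0329,0,0,0,-9.66,0,0.0028,0.0339,0,0,0,-9.66],
)

```text
t: 2.1
eef_pos: [0.4323, -0.0611, 0.3305]
eef_rot: [3.142, -0.001, 2.811]
contact_force: [0.9, -0.8, 0.7]
width: 0.0004
```

Call:
play_rows(
  steps=[0,-0.003,0.0339,0,0,0,-9.66,0,-0.0086,0.0329,0,0,0,-9.66,0,0,0,0,0,0,0,0,0,0,0,0,0,0],
)

```text
t: 2.6
eef_pos: [0.4598, -0.0007, 0.3306]
eef_rot: [-3.141, -0.001, 3.14]
contact_force: [1.2, -0.3, -0.0]
width: 0.0006
```

```bash
python3 - <<'E'
from h import *
print(env.state()["contact_force"], env.state()["ft_torque"])
c=env.camera_info("wrist"); im=env.snapshot("wrist"); cv2.imwrite("pics/w1.png",im); np.save("w1.npy",c,allow_pickle=True)
s=env.snapshot("top"); cv2.imwrite("pics/top1.png",s)
cv2.imwrite("pics/w1b.png",cv2.resize(im,(800,600),interpolation=cv2.INTER_CUBIC)); print(c)
E
```

```text
[ 1.1910506  -0.2764673  -0.01299045] [ 0.07545581 -0.09078349  0.01972363]
{'K': array([[291.82818657,   0.        , 254.83718963],
       [  0.        , 291.82818657, 192.12961879],
       [  0.        ,   0.        ,   1.        ]]), 'origin': array([ 0.3946529 , -0.00113993,  0.47603507]), 'orientation': array([-2.58110228e-01,  6.31115864e-04,  1.57038546e+00])}
```

View pics/w1b.png

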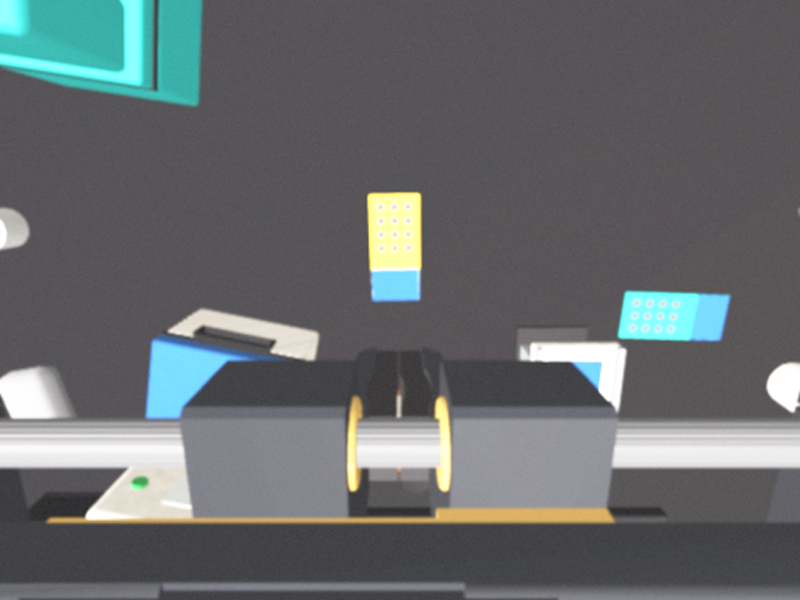

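The view shows the slot mouth at (235,338) and the deck front at (570,350). The turquoise plate is at (675,315) and the yellow one at (395,245). The gripper hides the part ahead, so I move 0.2 m further forward.

Call:
play_rows(
  steps=[0,-0.04,0,0,0,0,0,0,-0.04,0,0,0,0,0,0,-0.04,0,0,0,0,0,0,-0.04,0,0,0,0,0,0,-0.04,0,0,0,0,0,0,0,0,0,0,0,0,0,0,0,0,0,0,0],
)

```text
t: 3.58
eef_pos: [0.6595, -0.0008, 0.3309]
eef_rot: [-3.142, -0.0, 3.141]
contact_force: [-0.5, -0.5, 0.5]
width: 0.0009
```

```bash
python3 - <<'E'
from h import *
c=env.camera_info("wrist"); im=env.snapshot("wrist"); cv2.imwrite("pics/w2.png",im); np.save("w2.npy",c,allow_pickle=True)
cv2.imwrite("pics/w2b.png",cv2.rotate(cv2.resize(im[:250],(800,391),interpolation=cv2.INTER_CUBIC),cv2.ROTATE_180)); print(c["origin"],c["orientation"])
E
```

```text
[ 0.59428807 -0.0012907   0.47632866] [-2.58454314e-01  5.24127953e-04  1.57123871e+00]
```

View pics/w2b.png

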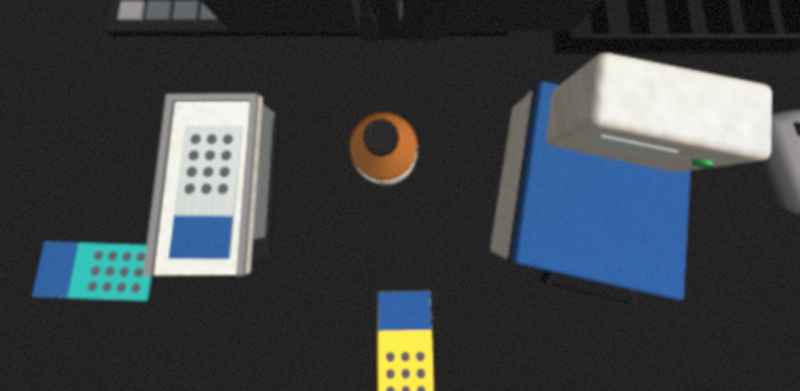

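The rotated view shows the plate's blue band at (200,237) and its spots around (210,163). The deck front edge runs from (148,272) to (250,272). The loader cover's front edge runs from (515,262) to (683,298). Now to measure them.

```bash
python3 - <<'E'
from h import *
for name,c,img in (("w2",np.load("w2.npy",allow_pickle=True).item(),"pics/w2.png"),("top0",env.camera_info("top"),"pics/top0.png")):
    im=cv2.imread(img); hsv=cv2.cvtColor(im,cv2.COLOR_BGR2HSV)
    m=cv2.inRange(hsv,(98,110,60),(125,255,255))
    cs=[k for k in cv2.findContours(m,cv2.RETR_EXTERNAL,cv2.CHAIN_APPROX_NONE)[0] if cv2.contourArea(k)>60]
    print("==",name)
    for k in cs:
        ctr=k.reshape(-1,2).mean(0); g=onz(c,ctr,.083)
        if not(.45<g[0]<.72 and -.25<g[1]<.25): continue
        z=.083 if g[1]>.1 else .104
        P=np.array([onz(c,q,z)[:2] for q in k.reshape(-1,2)])*1000
        r=cv2.minAreaRect(P.astype(np.float32)); print("blue",ctr,cv2.contourArea(k),"z",z,"rect c,size,ang",np.round(r[0],1),np.round(r[1],1),round(r[2],2)); print(np.round(cv2.boxPoints(r),1).tolist())
        if z==.104:
            h=cv2.convexHull(k); a=cv2.approxPolyDP(h,3,True).reshape(-1,2); print("cover poly px",a.tolist(),np.round([onz(c,q,z)[:2]*1000 for q in a],1).tolist())
    # white deck incl. rim
    w=cv2.inRange(hsv,(0,0,150),(180,90,255)) 
    for k in cv2.findContours(w,cv2.RETR_EXTERNAL,cv2.CHAIN_APPROX_NONE)[0]:
        g=onz(c,k.reshape(-1,2).mean(0),.08)
        if cv2.contourArea(k)>200 and .5<g[0]<.72 and .1<g[1]<.24:
            P=np.array([onz(c,q,.08)[:2] for q in k.reshape(-1,2)])*1000; r=cv2.minAreaRect(P.astype(np.float32))
            print("deck white",np.round(r[0],1),np.round(r[1],1),round(r[2],2),np.round(cv2.boxPoints(r),1).tolist())
            x,y,ww,hh=cv2.boundingRect(k); g8=cv2.cvtColor(im,cv2.COLOR_BGR2GRAY)
            mask=np.zeros_like(g8); cv2.drawContours(mask,[cv2.convexHull(k)],-1,255,-1); mask=cv2.erode(mask,np.ones((5,5)))
            d=((g8<125)&(mask>0)&(m==0)).astype(np.uint8)
            n,_,sta,cen=cv2.connectedComponentsWithStats(d)
            D=np.array([onz(c,cen[i],.083)[:2]*1000 for i in range(1,n) if 4<sta[i,4]<120]); print("dots",np.round(D,1).tolist())
E
```

```text
== w2
blue [382.59166667  97.51666667] 892.0 z 0.083 rect c,size,ang [572.7 162.6] [30.6 47.2] 0.02
[[557.4000244140625, 186.1999969482422], [557.4000244140625, 139.0], [588.0, 139.10000610351562], [588.0, 186.1999969482422]]
blue [130.97982063 121.01569507] 9023.0 z 0.104 rect c,size,ang [ 614.7 -166.1] [133.  150.6] 77.72
[[527.0, -215.10000610351562], [674.2000122070312, -247.10000610351562], [702.5, -117.0999984741211], [555.2999877929688, -85.0999984741211]]
cover poly px [[74, 58], [184, 84], [166, 197], [155, 196], [69, 139]] [[529.5, -214.4], [558.3, -86.7], [699.5, -119.2], [698.1, -133.7], [623.6, -235.5]]
blue [252.57943925  51.34579439] 742.5 z 0.104 rect c,size,ang [522.6  -4.2] [24.7 41.1] 0.02
[[510.20001220703125, 16.399999618530273], [510.20001220703125, -24.799999237060547], [534.9000244140625, -24.799999237060547], [534.9000244140625, 16.399999618530273]]
cover poly px [[268, 40], [269, 62], [236, 61], [237, 40]] [[510.2, 13.7], [533.8, 15.2], [532.7, -23.7], [510.2, -22.2]]
deck white [619.  123.6] [145.3   4.7] 0.48 [[546.2999877929688, 125.4000015258789], [546.4
[... 1033 characters left out ...]
.60000610351562], [586.5999755859375, 187.60000610351562], [558.4000244140625, 187.8000030517578]]
blue [289.16847826 143.71195652] 1324.0 z 0.104 rect c,size,ang [ 612.5 -167. ] [130.2 149.5] 78.04
[[525.9000244140625, -215.1999969482422], [672.0999755859375, -246.10000610351562], [699.0999755859375, -118.80000305175781], [552.7999877929688, -87.80000305175781]]
cover poly px [[276, 114], [315, 131], [307, 169], [267, 161]] [[697.7, -119.6], [643.5, -237.7], [526.8, -210.9], [552.3, -90.3]]
deck white [617.3 165.5] [ 80.7 148.7] 89.42 [[542.5, 125.9000015258789], [691.2999877929688, 124.4000015258789], [692.0999755859375, 205.10000610351562], [543.4000244140625, 206.60000610351562]]
dots []
```

Plate centre ≈ (611,163), yaw ≈ 0. Deck edge x ≈ 543. Slot mouth ≈ (543,−150), yaw ≈ −12.4°. One closer look at the slot lips before starting.

Call:
play_rows(
  steps=[0,0.012,-0.03,0,0,0,0,0,0.012,-0.03,0,0,0,0,0,0.012,-0.03,0.02,0,0,0,0,0.012,-0.03,0.035,0,0,0,0,0.012,-0.03,0.035,0,0,0,0,0,0,0,0,0,0,0,0,0,0,0,0,0],
)

```text
t: 4.5
eef_pos: [0.6003, -0.1497, 0.2427]
eef_rot: [-3.141, 0.003, -3.141]
contact_force: [-0.1, 0.3, 0.3]
width: 0.0005
```

```bash
python3 - <<'E'
from h import *
c=env.camera_info("wrist"); im=env.snapshot("wrist"); cv2.imwrite("pics/w3.png",im); np.save("w3.npy",c,allow_pickle=True)
b=cv2.convertScaleAbs(im,alpha=1.8,beta=25)
cv2.imwrite("pics/w3b.png",cv2.rotate(cv2.resize(b[30:230,120:400],None,fx=2.8,fy=2.8,interpolation=cv2.INTER_CUBIC),cv2.ROTATE_180)); print(c["origin"],c["orientation"], proj(c,[[.543,-.15,.0815],[.532,-.15,.0815]]))
E
```

```text
[ 0.53473032 -0.1501402   0.38797907] [-2.61366765e-01  1.37004891e-03  1.57253920e+00] [[255.37119872 122.44733403]
 [255.39527982 111.27757975]]
```

View pics/w3b.png

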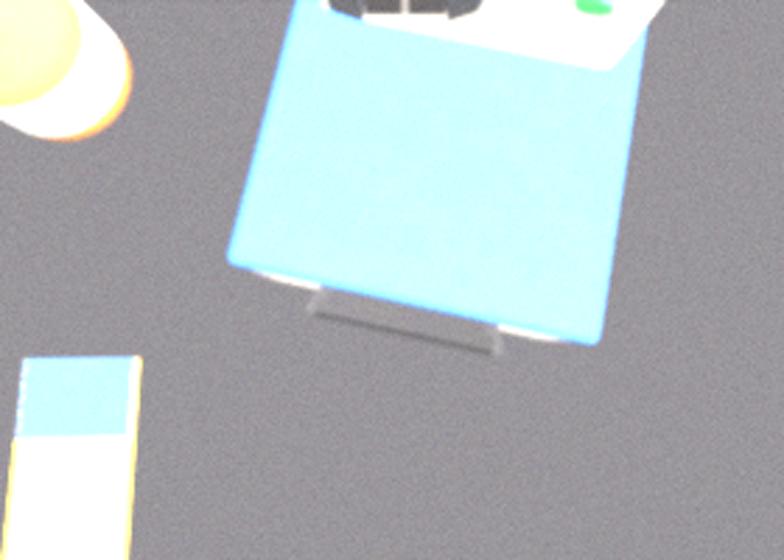

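The view shows the slot lips' front corners at about (310,314) and (500,352). The cover's front corners are at (230,262) and (600,344).

```bash
python3 - <<'E'
from h import *
c=np.load("w3.npy",allow_pickle=True).item(); im=cv2.imread("pics/w3.png")
V=lambda x,y:np.array([399-x/2.8,229-y/2.8])
m=cv2.inRange(cv2.cvtColor(im,cv2.COLOR_BGR2HSV),(98,110,60),(125,255,255))
k=max(cv2.findContours(m,cv2.RETR_EXTERNAL,cv2.CHAIN_APPROX_NONE)[0],key=cv2.contourArea).reshape(-1,2)
A,B=V(228,263),V(602,343); L2=V(290,20); R2=V(643,50)
def fit(a,b):
    d=(b-a)/np.linalg.norm(b-a); n=np.array([-d[1],d[0]]); t=(k-a)@d; s=abs((k-a)@n)<4
    q=k[s&(t>6)&(t<np.linalg.norm(b-a)-6)]
    P=np.array([onz(c,x,.104)[:2]*1000 for x in q]).astype(np.float32)
    vx,vy,x,y=cv2.fitLine(P,cv2.DIST_HUBER,0,.01,.01).ravel(); return np.array([x,y]),np.array([vx,vy]),len(q)
ls=[fit(A,B),fit(A,L2),fit(B,R2)]
for p,d,n in ls: print(np.round(p,1),round(float(np.degrees(np.arctan2(d[1],d[0]))),2),n)
X=lambda l1,l2:l1[0]+l1[1]*np.linalg.solve(np.c_[l1[1],-l2[1]],l2[0]-l1[0])[0]
a,b=X(ls[0],ls[1]),X(ls[0],ls[2]); print("cover corners",a,b,"mid",(a+b)/2,np.linalg.norm(a-b))
l,r=[onz(c,V(*q),.0875)[:2]*1000 for q in ((310,314),(500,352))]; print("lip z.0875",l,r,(l+r)/2,np.linalg.norm(l-r))
E
```

```text
[ 540.9 -153.9] 77.76 121
[597.5 -98.4] -12.12 75
[ 577.9 -226. ] -12.23 93
cover corners [554.9378  -89.23981] [ 527.6346  -215.08745] mid [ 541.2862  -152.16364] 128.77538
lip z.0875 [ 537.35725587 -117.20233854] [ 524.52093308 -184.48758295] [ 530.93909447 -150.84496074] 68.49872479458585
```

Mouth ≈ (541.3, −152.5) mm, yaw −12.2°. Now to the plate: shut fingers above its centre.

Call:
play_rows(
  steps=[0,0,0.03,0,0,0,0,0,-0.002,0.045,0,0,0,0,0,-0.002,0.045,0,0,0,0,0,-0.002,0.045,0,0,0,0,0,-0.002,0.045,0,0,0,0,0,-0.002,0.045,0,0,0,0,0,-0.002,0.035,0.02,0,0,0,0,0,0.023,0.03,0,0,0],
)

```text
t: 5.55
eef_pos: [0.6124, 0.1659, 0.1925]
eef_rot: [3.141, 0.005, -3.138]
contact_force: [-0.4, -0.5, -0.5]
width: 0.0002
```

Call:
play_rows(
  steps=[0,0,0,0.035,0,0,0,0,0,0,0.03,0,0,0,0,0,0,0.02,0,0,0,0,0,0,0.01,0,0,0,0,0,0,0,0,0,0,0,0,0,0,0,0,0],
)

```text
t: 6.3
eef_pos: [0.6124, 0.1632, 0.097]
eef_rot: [3.141, 0.002, -3.141]
contact_force: [-0.7, -0.1, -0.3]
width: 0.0009
```

Call:
play_rows(
  steps=[0,0,0,0.0015,0,0,0,0,0,0,0.0015,0,0,0,0,0,0,0.0015,0,0,0,0,0,0,0.0012,0,0,0,0,0,0,0.0012,0,0,0,0,0,0,0.001,0,0,0,0,0,0,0.001,0,0,0,0,0,0,0.001,0,0,0],
)

```text
t: 7.3
eef_pos: [0.6119, 0.1629, 0.0858]
eef_rot: [3.142, -0.0, -3.141]
contact_force: [-0.3, 0.3, -0.3]
width: 0.0003
```

Call:
play_rows(
  steps=[0,0,0,0.0004,0,0,0,0,0,0,0.0004,0,0,0,0,0,0,0.0004,0,0,0,0,0,0,0.0004,0,0,0],
)

```text
t: 7.8
eef_pos: [0.6119, 0.1629, 0.0842]
eef_rot: [3.142, -0.0, -3.141]
contact_force: [-0.0, 1.0, 0.6]
width: 0.0003
```

Call:
play_rows(
  steps=[0,0,0,0.0003,0,0,0,0,0,0,0.0003,0,0,0,0,0,0,0,0,0,0],
)

```text
t: 8.18
eef_pos: [0.6119, 0.1629, 0.0837]
eef_rot: [-3.142, 0.0, -3.141]
contact_force: [-0.1, 0.7, -0.4]
width: 0.0005
```

Call:
play_rows(
  steps=[0,0,0,0.0003,0,0,0,0,0,0,0.0002,0,0,0,0,0,0,0,0,0,0],
)

```text
t: 8.55
eef_pos: [0.612, 0.1629, 0.0835]
eef_rot: [3.142, 0.0, -3.141]
contact_force: [-0.9, -0.3, 4.5]
width: 0.0005
```

Call:
play_rows(
  steps=[0,0.001,0,0.0001,0,0,0,0,0.002,0,0,0,0,0,0,0.002,0,0,0,0,0],
)

```text
t: 8.93
eef_pos: [0.6074, 0.1629, 0.0835]
eef_rot: [3.141, 0.002, -3.141]
contact_force: [4.0, 0.6, 4.3]
width: 0.0006
```

Call:
play_rows(
  steps=[0,0.003,0,0,0,0,0,0,0.003,0,0,0,0,0,0,0.003,0,0,0,0,0,0,0.003,0,0,0,0,0,0,0.003,0,0,0,0,0],
)

```text
t: 9.55
eef_pos: [0.5922, 0.1629, 0.0835]
eef_rot: [3.141, 0.002, -3.141]
contact_force: [4.7, 0.2, 5.0]
width: 0.0005
```

```bash
cat >> h.py <<'E'
def band(name="top",z=.083,im=None):
    c=env.camera_info(name); im=env.snapshot(name) if im is None else im
    m=cv2.inRange(cv2.cvtColor(im,cv2.COLOR_BGR2HSV),(98,110,50),(125,255,255))
    for k in cv2.findContours(m,cv2.RETR_EXTERNAL,cv2.CHAIN_APPROX_NONE)[0]:
        if cv2.contourArea(k)<30: continue
        P=np.array([onz(c,q,z)[:2] for q in k.reshape(-1,2)])*1000; r=cv2.minAreaRect(P.astype(np.float32))
        if 400<r[0][0]<700 and -300<r[0][1]<250: print(name,"band c",np.round(r[0],1),np.round(r[1],1),round(r[2],1))
    return im
E
python3 - <<'E'
from h import *
for n in("top","wrist"): cv2.imwrite(f"pics/{n}4.png",band(n))
print(env.state()["contact_force"])
E
```

```text
top band c [492.9  -5.8] [46.2 27.9] 89.5
top band c [ 616.7 -169.4] [133. 152.] 77.6
wrist band c [552.1 163.3] [33.7 49.6] 0.1
wrist band c [510.9  55.1] [21.9 30.1] 0.8
[ 2.14269341 -0.1537696   5.3116456 ]
```

The plate follows the fingertip with no slip. Another 30 mm.

Call:
play_rows(
  steps=[0,0.003,0,0,0,0,0,0,0.004,0,0,0,0,0,0,0.004,0,0,0,0,0,0,0.004,0,0,0,0,0],
)

```text
t: 10.15
eef_pos: [0.5772, 0.1629, 0.0835]
eef_rot: [3.141, 0.002, -3.141]
contact_force: [4.9, 0.9, 5.2]
width: 0.0007
```

Call:
play_rows(
  steps=[0,0.004,0,0,0,0,0,0,0.004,0,0,0,0,0,0,0.004,0,0,0,0,0,0,0.003,0,0,0,0,0,0,0,0,0,0,0,0],
)

```text
t: 10.78
eef_pos: [0.5618, 0.1629, 0.0834]
eef_rot: [3.142, 0.001, -3.141]
contact_force: [0.8, -0.3, 6.6]
width: 0.0002
```

```bash
python3 - <<'E'
from h import *
cv2.imwrite("pics/w5.png",band("wrist"))
print(env.state()["contact_force"])
E
```

```text
wrist band c [522.1 163.2] [50.  33.7] 90.0
wrist band c [500.4  54.2] [21.8 32.2] 0.1
[ 0.31966331 -0.63304056  7.34427003]
```

Call:
play_rows(
  steps=[0,0,0,-0.001,0,0,0,0,0,0,-0.003,0,0,0,0,0,0,-0.015,0,0,0,0,0.001,0,-0.03,0,0,0,1,0.018,0,-0.013,0,0,0,1,0.018,0,0,0,0,0,1,0,0,0,0,0,0,1,0,0,0,0,0,0],
)

```text
t: 11.82
eef_pos: [0.5255, 0.1628, 0.1454]
eef_rot: [3.142, 0.001, -3.141]
contact_force: [-0.2, 0.3, 0.2]
width: 0.0383
```

```bash
python3 - <<'E'
from h import *
print(env.state()["width"]);cv2.imwrite("pics/top6.png",band("top")); im=band("wrist"); cv2.imwrite("pics/w6.png",im)
plan([.524,.1632,.0628],np.pi,6,1)
E
```

```text
0.03827247821116575
top band c [492.9  -5.8] [46.2 27.9] 89.5
top band c [ 616.8 -169.1] [133.1 152.3] 77.8
wrist band c [522.1 163.2] [33.3 50.2] 0.1
wrist band c [491.   41.2] [24.4 35.8] 1.0
1,0.0003,0.0001,0.0137,0,0,0.01,
1,0.0002,0,0.0137,0,0,0.01,
1,0.0003,0.0001,0.0137,0,0,0.01,
1,0.0002,0.0001,0.0137,0,0,0.01,
1,0.0003,0.0001,0.0137,0,0,0.01,
1,0.0002,0,0.0137,0,0,0.01,
end [0.52400992 0.16316793 0.0628187 ] [3.14156931e+00 8.80453399e-05 3.14116016e+00]
```

View pics/w6.png

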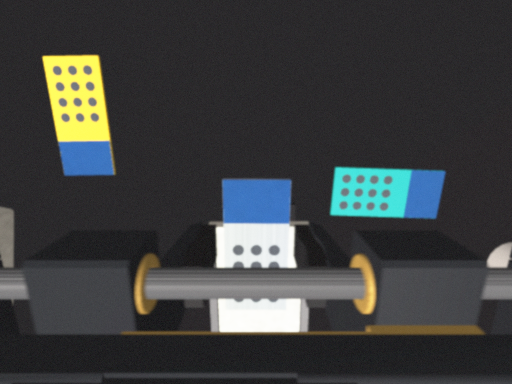

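The blue band (256,200) overhangs the deck edge (row 224) and lies straight. The fingers straddle it but are still opening. I'll finish opening, then descend.

Call:
play_rows(
  steps=[1,0.001,0.0004,0,0,0,0,1,0,0,0,0,0,0,1,0,0,0,0,0,0,1,0,0,0,0,0,0,1,0,0,0.01,0,0,0,1,0,0,0.01,0,0,0],
)

```text
t: 12.68
eef_pos: [0.5238, 0.1632, 0.1242]
eef_rot: [-3.142, -0.0, -3.141]
contact_force: [-0.6, 0.5, 0.4]
width: 0.0882
```

Call:
play_rows(
  steps=[1,0,0,0.01,0,0,0,1,0,0,0.012,0,0,0,1,0,0,0.012,0,0,0,1,0,0,0.012,0,0,0,1,0,0,0.01,0,0,0,1,0,0,0.006,0,0,0,1,0,0,0,0,0,0],
)

```text
t: 13.55
eef_pos: [0.5238, 0.1632, 0.0627]
eef_rot: [-3.142, -0.001, -3.141]
contact_force: [0.5, -0.8, 0.9]
width: 0.0884
```

Call:
play_rows(
  steps=[0.62,0,0,0,0,0,0,0.62,0,0,0,0,0,0,0.62,0,0,0,0,0,0,0.57,0,0,0,0,0,0,0.5,0,0,0,0,0,0,0.5,0,0,0,0,0,0,0.4,0,0,0,0,0,0,0.4,0,0,0,0,0,0],
  force=30,
)

```text
t: 14.55
eef_pos: [0.524, 0.1633, 0.0631]
eef_rot: [3.142, 0.0, -3.141]
contact_force: [-0.1, 0.0, 0.8]
width: 0.0488
```

Call:
play_rows(
  steps=[0.4,0,0,0,0,0,0,0.4,0,0,0,0,0,0,0.4,0,0,-0.001,0,0,0,0.4,0,0,-0.001,0,0,0],
)

```text
t: 15.05
eef_pos: [0.5238, 0.1632, 0.0649]
eef_rot: [-3.142, -0.001, -3.141]
contact_force: [0.2, -1.1, -1.0]
width: 0.0484
```

Call:
play_rows(
  steps=[0.4,0,0,-0.002,0,0,0,0.4,0,0,-0.004,0,0,0,0.4,0,0,-0.008,0,0,0,0.4,0,0,-0.015,0,0,0,0.4,0,0,-0.02,0,0,0,0.4,0,0,-0.02,0,0,0,0.4,0,0,0,0,0,0],
)

```text
t: 15.92
eef_pos: [0.5247, 0.1633, 0.136]
eef_rot: [3.141, 0.004, -3.141]
contact_force: [0.6, 0.1, -1.2]
width: 0.0483
```

```bash
python3 - <<'E'
from h import *
s=env.state(); print(s["width"],s["contact_force"],s["ft_torque"],s["eef_pos"])
w=env.snapshot("wrist"); sc=env.snapshot("scene"); tp=env.snapshot("top")
for n,i in(("w7",w),("s7",sc),("t7",tp)): cv2.imwrite(f"pics/{n}.png",i)
u,v=proj(env.camera_info("scene"),s["eef_pos"])[0].astype(int); print(u,v)
u=min(max(u,90),420);v=min(max(v,70),310)
o=np.vstack([cv2.resize(w[100:384],(512,284)),cv2.resize(sc[v-60:v+60,u-85:u+86],(512,300),interpolation=cv2.INTER_CUBIC)])
cv2.imwrite("pics/c7.png",o)
E
```

```text
0.04832980228095246 [ 0.60386085  0.11883837 -1.1917198 ] [ 0.05748029 -0.11578981 -0.03127416] [0.52466911 0.16331675 0.13599432]
318 174
```

View pics/c7.png

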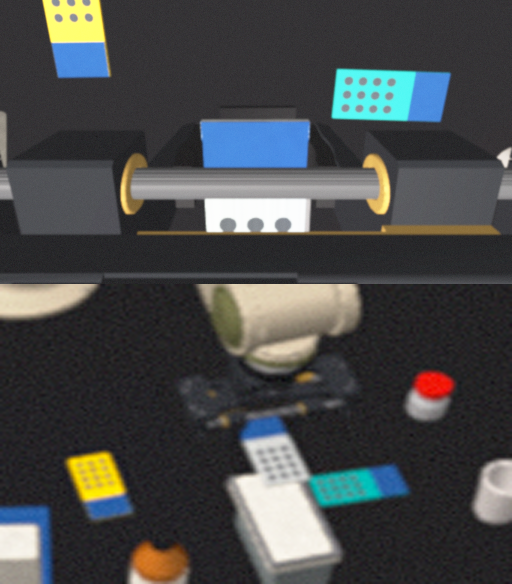

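The plate is held by its blue end and clear of the deck. Wrist half of the crop: band at (255,145), spots at row 225. I'll check for droop by comparing band edges and spot row against the level picture w6.

```bash
cat > tilt.py <<'E'
from h import *
from scipy.optimize import least_squares
def feats(im):
    hsv=cv2.cvtColor(im,cv2.COLOR_BGR2HSV); m=cv2.inRange(hsv,(98,110,50),(125,255,255))[:,245:266]
    s=(m[100:300].mean(1)/255)
    idx=np.where(s>.5)[0]; a,b=idx[0],idx[-1]
    f=lambda i,j:i+(0.5-s[i])/(s[j]-s[i])*(j-i)
    top=100+f(a-1,a); bot=100+f(b,b+1)
    g=im[:,205:310].max(2); r0=int(bot)+3; d=((g<150)).astype(np.uint8); d[:r0]=0; d[r0+50:]=0
    n,_,st,ce=cv2.connectedComponentsWithStats(d)
    C=[ce[i] for i in range(1,n) if 10<st[i,4]<250 and st[i,2]<22 and st[i,3]<18]
    return top,bot,np.array(C)+[205,0] if C else None
def solve(pose,rows,off=(0,34,56.2)):
    # pose=cam dict; x of plate front end given; fit z of front end & tilt (tail down +)
    c,xf,y=pose
    def res(p):
        s=np.array(off[:len(rows)])/1000; P=np.c_[xf+s*np.cos(p[1]),0*s+y,p[0]-s*np.sin(p[1])]
        return proj(c,P)[:,1]-rows
    return least_squares(res,[.09,0])
E
python3 - <<'E'
from tilt import *
c=env.camera_info("wrist"); s=env.state(); R0=R.from_euler("xyz",s["eef_rot"])
for n in("w6","w7"): print(n,feats(cv2.imread(f"pics/{n}.png")))
print(c["origin"],c["orientation"])
E
```

```text
w6 (np.float64(179.38235294117646), np.float64(222.5), array([[238.04918033, 249.55737705],
       [255.98412698, 249.66666667],
       [273.78688525, 249.75409836]]))
w7 (np.float64(221.5), np.float64(267.5), None)
[0.45848892 0.1625852  0.27908213] [-2.57789725e-01  5.67460924e-04  1.57261167e+00]
```

```bash
python3 - <<'E'
from h import *
im=cv2.imread("pics/w7.png"); print(im[250:340:4,255].tolist())
g=im.max(2)
for r in (228,240,305,315,322,328): 
    row=g[r,190:325].astype(int); print(r,190+np.where(np.abs(np.diff(row))>25)[0])
# scene: dots
sc=cv2.imread("pics/s7.png"); c=env.camera_info("scene"); s=env.state()
zp=s["eef_pos"][2]+.0187; x0=.5057
for dz in (0,-.01,-.02):
    P=[[x0+a,.1633+b,zp+.0015+dz*a/.11] for a,b in((0,0),(.11,.025),(.11,-.025),(.0562,0),(.098,0))]
    print(dz,np.round(proj(c,P),1).tolist())
x=int(318-85)
crop=cv2.resize(sc[125:215,275:375],None,fx=8,fy=8,interpolation=cv2.INTER_CUBIC)[:600]
P=proj(c,[[x0+a,.1633+b,zp+.0015] for a,b in((0,.025),(0,-.025),(.11,-.025),(.11,.025))])
cv2.polylines(crop,[((P-[275,125]+.5)*8).astype(np.int32)],True,(0,0,255),1)
cv2.imwrite("pics/c8.png",crop)
E
```

```text
[[226, 142, 76], [226, 144, 77], [225, 141, 74], [226, 142, 76], [209, 132, 75], [93, 93, 96], [114, 111, 112], [140, 140, 143], [140, 139, 141], [176, 175, 178], [165, 165, 165], [160, 158, 160], [198, 199, 198], [252, 253, 252], [253, 253, 252], [253, 253, 252], [252, 253, 252], [169, 165, 162], [148, 143, 141], [147, 143, 138], [146, 143, 140], [54, 82, 99], [43, 44, 43]]
228 [198 199 200 308 309 310]
240 [200 201 202 307 308 309]
305 [203 204 309 310 311]
315 [203 204 205 308 309 310]
322 [204 205 219 220 234 235 246 247 262 263 274 275 289 290 308 309 310]
328 [204 205 206 220 221 234 235 247 248 261 262 275 288 289 308 309 310]
0 [[317.6, 167.2], [335.5, 191.0], [320.9, 194.0], [322.9, 179.9], [327.0, 189.7]]
-0.01 [[317.6, 167.2], [335.2, 192.9], [320.6, 195.9], [322.8, 180.8], [326.7, 191.3]]
-0.02 [[317.6, 167.2], [334.8, 194.7], [320.2, 197.7], [322.6, 181.8], [326.4, 192.9]]
```

View pics/c8.png

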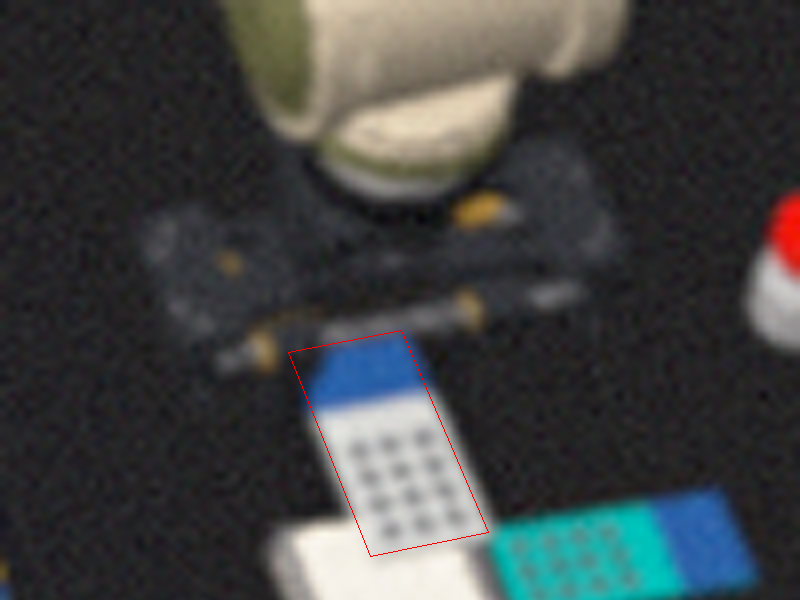

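The plate is level: predicted and seen spot rows agree within 0.6 px. Before carrying it over, I'll check where the turquoise box stands relative to the approach.

```bash
python3 - <<'E'
from h import *
c=np.load("w2.npy",allow_pickle=True).item() # not showing; use w1 pose
c1=dict(c); c1["origin"]=np.array([.3946529,-.00113993,.47603507]); c1["orientation"]=np.array([-.258110228,.000631,1.57038546])
for z in(0,.104,.2): print(z,onz(c1,(128,67),z),onz(c1,(95,20),z))
s=env.camera_info("scene")
m=cv2.inRange(cv2.cvtColor(cv2.imread("pics/scene0.png"),cv2.COLOR_BGR2HSV),(80,100,60),(96,255,255))
for k in cv2.findContours(m,cv2.RETR_EXTERNAL,cv2.CHAIN_APPROX_NONE)[0]:
    if cv2.contourArea(k)>300:
        a=cv2.approxPolyDP(cv2.convexHull(k),2,True).reshape(-1,2); print(a.tolist()); print(np.round([np.r_[onz(s,q,0)[:2],onz(s,q,.2)[:2]] for q in a],3).tolist())
M=np.array([.5413,-.1525]); d=np.array([np.cos(np.radians(12.2)),-np.sin(np.radians(12.2))])
for k in(122,100,60,26): print(k,M-k/1000*d)
E
```

```text
0 [ 0.32409143 -0.19368827  0.        ] [ 2.60305850e-01 -2.34786476e-01 -5.55111512e-17]
0.104 [ 0.33950709 -0.15162198  0.104     ] [ 0.28965682 -0.18374141  0.104     ]
0.2 [ 0.35373692 -0.11279157  0.2       ] [ 0.31675003 -0.13662289  0.2       ]
[[204, 127], [207, 175], [172, 178], [167, 160], [167, 130]]
[[0.076, -0.161, 0.274, -0.178], [0.324, -0.194, 0.487, -0.207], [0.307, -0.322, 0.472, -0.317], [0.215, -0.328, 0.393, -0.323], [0.057, -0.307, 0.258, -0.305]]
122 [ 0.42205526 -0.12671837]
100 [ 0.44355841 -0.13136752]
60 [ 0.48265505 -0.13982051]
26 [ 0.51588719 -0.14700556]
```

```bash
python3 - <<'E'
from h import *
s=dict(env.state()); plan([.42,.1633,.15],np.pi,6,.4,s)
s["eef_pos"]=np.array([.42,.1633,.15]); s["eef_rot"]=np.array([np.pi,0,np.pi]); plan([.4221,-.1267,.15],np.radians(167.8),14,.4,s)
E
```

```text
0.4,0.0173,0,-0.0027,-0,-0.01,0.01,
0.4,0.0172,0.0001,-0.0027,-0,-0.01,0.01,
0.4,0.0173,-0,-0.0028,-0,-0.01,0.01,
0.4,0.0172,0,-0.0027,-0,-0.01,0.01,
0.4,0.0173,0,-0.0027,-0,-0.01,0.01,
0.4,0.0173,0,-0.0028,-0,-0.01,0.01,
end [0.41996408 0.16325823 0.15001828] [-3.14149846e+00  4.48753323e-05  3.14129597e+00]
0.4,-0.0001,-0.0207,-0,0,-0,0.87,
0.4,-0.0005,-0.0207,-0,0,-0,0.87,
0.4,-0.0008,-0.0207,-0,0,-0,0.87,
0.4,-0.0011,-0.0207,-0,0,-0,0.87,
0.4,-0.0014,-0.0207,-0,0,-0,0.87,
0.4,-0.0017,-0.0206,-0,0,-0,0.87,
0.4,-0.002,-0.0206,-0,0,-0,0.87,
0.4,-0.0024,-0.0206,-0,0,-0,0.87,
0.4,-0.0027,-0.0206,-0,0,-0,0.87,
0.4,-0.0029,-0.0205,-0,0,-0,0.87,
0.4,-0.0033,-0.0204,-0,0,-0,0.87,
0.4,-0.0036,-0.0204,-0,0,-0,0.87,
0.4,-0.0039,-0.0204,-0,0,-0,0.87,
0.4,-0.0042,-0.0202,-0,0,-0,0.87,
end [ 0.42209941 -0.12665864  0.15      ] [3.14159265 0.         2.92901155]
```

Call:
play_rows(
  steps=[0.4,0.01,0,-0.005,0,0,0,0.4,0.02,0,-0.005,0,0,0,0.4,0.02,0,-0.004,0,0,0,0.4,0.02,0,0,0,0,0,0.4,0.02,0,0,0,0,0,0.4,0.0147,0,0,0,0,0],
)

```text
t: 16.82
eef_pos: [0.4179, 0.1632, 0.148]
eef_rot: [-3.142, -0.001, -3.141]
contact_force: [0.4, -0.1, -1.3]
width: 0.0485
```

Call:
play_rows(
  steps=[0.4,-0.0001,-0.0207,0,0,0,0.87,0.4,-0.0005,-0.0207,0,0,0,0.87,0.4,-0.0008,-0.0207,0,0,0,0.87,0.4,-0.0011,-0.0207,0,0,0,0.87,0.4,-0.0014,-0.0207,0,0,0,0.87,0.4,-0.0017,-0.0206,0,0,0,0.87,0.4,-0.002,-0.0206,0,0,0,0.87,0.4,-0.0024,-0.0206,0,0,0,0.87],
)

```text
t: 17.82
eef_pos: [0.4202, -0.0031, 0.148]
eef_rot: [3.142, -0.0, 3.02]
contact_force: [-0.3, 0.2, -0.6]
width: 0.0485
```

Call:
play_rows(
  steps=[0.4,-0.0027,-0.0206,0,0,0,0.87,0.4,-0.0029,-0.0205,0,0,0,0.87,0.4,-0.0033,-0.0204,0,0,0,0.87,0.4,-0.0036,-0.0204,0,0,0,0.87,0.4,-0.0039,-0.0204,0,0,0,0.87,0.4,-0.0042,-0.0202,0,0,0,0.87,0.4,0,0,0,0,0,0],
)

```text
t: 18.7
eef_pos: [0.4214, -0.1275, 0.148]
eef_rot: [-3.142, -0.0, 2.928]
contact_force: [-0.8, 0.3, -2.2]
width: 0.0486
```

```bash
python3 - <<'E'
from h import *
s=env.state(); print(s["eef_pos"],s["eef_rot"],s["width"]); plan([.4221,-.1267,.0647],np.radians(167.8),7,.4)
E
```

```text
[ 0.42139392 -0.12748411  0.14796119] [-3.14158824e+00 -6.33934378e-05  2.92806555e+00] 0.048601515654350995
0.4,-0.0001,0.0001,0.0119,-0,-0,-0,
0.4,-0.0001,0.0002,0.0119,-0,-0,-0,
0.4,-0,0.0001,0.0119,-0,-0,-0,
0.4,-0.0001,0.0001,0.0119,-0,-0,-0,
0.4,-0.0001,0.0002,0.0119,-0,-0,-0,
0.4,-0.0001,0.0001,0.0119,-0,-0,-0,
0.4,-0,0.0001,0.0119,-0,-0,-0,
end [ 0.42206804 -0.12670974  0.06466115] [-3.14158824e+00 -6.33934378e-05  2.92806555e+00]
```

Call:
play_rows(
  steps=[0.4,0,0.0008,0.012,0,0,0,0.4,-0.0006,0,0.014,0,0,0,0.4,0,0,0.014,0,0,0,0.4,0,0,0.014,0,0,0,0.4,0,0,0.014,0,0,0,0.4,0,0,0.01,0,0,0,0.4,0,0,0.0053,0,0,0,0.4,0,0,0,0,0,0],
)

```text
t: 19.7
eef_pos: [0.4223, -0.1259, 0.0646]
eef_rot: [3.141, -0.0, 2.93]
contact_force: [0.5, -0.3, -1.4]
width: 0.0487
```

```bash
python3 - <<'E'
from h import *
s=env.state(); print(s["eef_pos"],s["eef_rot"],s["contact_force"])
w=env.snapshot("wrist"); t=env.snapshot("top"); cv2.imwrite("pics/w9.png",w); cv2.imwrite("pics/t9.png",t)
o=np.zeros((390,800,3),np.uint8); o[:384,:400]=cv2.rotate(w,cv2.ROTATE_180)[:,56:456]; o[:390,405:795]=cv2.resize(t[125:203,245:323],None,fx=5,fy=5,interpolation=cv2.INTER_CUBIC)
cv2.imwrite("pics/c9.png",o)
E
```

```text
[ 0.42226278 -0.12593056  0.06455686] [ 3.14138861e+00 -4.06331029e-04  2.93003743e+00] [ 0.48861983 -0.32537573 -1.383492  ]
```

View pics/c9.png

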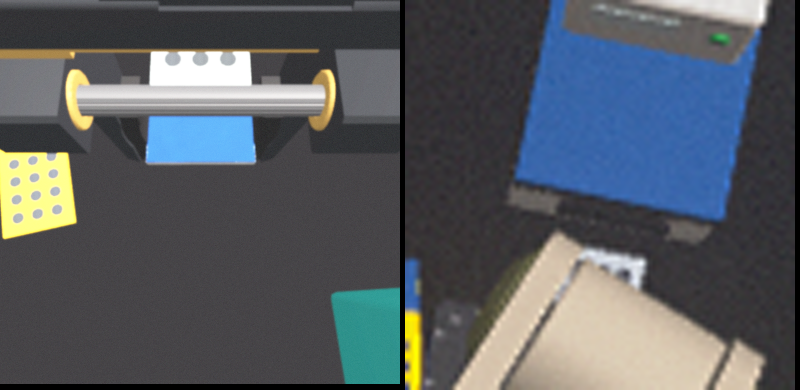

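The plate is still level in hand. In the top crop its visible tail corner is at (646,262), and the lips span (557–668, ~217), so it is aligned to about 1 mm. Insert.

Call:
play_rows(
  steps=[0.4,-0.003,0,0,0,0,0,0.4,-0.004,0,0,0,0,0,0.4,-0.004,0,0,0,0,0,0.4,-0.004,0,0,0,0,0,0.4,-0.003,0,0,0,0,0,0.4,-0.003,0,0,0,0,0,0.4,-0.003,0,0,0,0,0],
)

```text
t: 20.68
eef_pos: [0.4459, -0.1312, 0.0647]
eef_rot: [3.142, -0.0, 2.93]
contact_force: [-0.0, 0.3, -0.5]
width: 0.0484
```

Call:
play_rows(
  steps=[0.4,-0.002,0,0,0,0,0,0.4,-0.002,0,0,0,0,0,0.4,-0.002,0,0,0,0,0,0.4,-0.002,0,0,0,0,0],
)

```text
t: 21.18
eef_pos: [0.4537, -0.1329, 0.0648]
eef_rot: [3.142, -0.0, 2.93]
contact_force: [0.3, 0.2, -1.1]
width: 0.0483
```

Call:
play_rows(
  steps=[0.4,-0.002,0,0,0,0,0,0.4,-0.002,0,0,0,0,0,0.4,-0.002,0,0,0,0,0,0.4,-0.002,0,0,0,0,0],
)

```text
t: 21.68
eef_pos: [0.4616, -0.1346, 0.0648]
eef_rot: [3.142, 0.0, 2.93]
contact_force: [-0.0, -0.1, -0.8]
width: 0.0486
```

Call:
play_rows(
  steps=[0.4,-0.002,0,0,0,0,0,0.4,-0.003,0,0,0,0,0,0.4,-0.003,0,0,0,0,0,0.4,-0.003,0,0,0,0,0,0.4,-0.003,0,0,0,0,0],
)

```text
t: 22.3
eef_pos: [0.4753, -0.1375, 0.0647]
eef_rot: [3.142, -0.0, 2.93]
contact_force: [0.4, -0.7, -0.9]
width: 0.0489
```

Call:
play_rows(
  steps=[0.4,-0.003,0,0,0,0,0,0.4,-0.003,0,0,0,0,0,0.4,-0.003,0,0,0,0,0,0.4,-0.003,0,0,0,0,0,0.4,-0.003,0,0,0,0,0,0.4,-0.003,0,0,0,0,0],
)

```text
t: 23.05
eef_pos: [0.4929, -0.1413, 0.0647]
eef_rot: [3.142, -0.0, 2.93]
contact_force: [0.7, -0.5, -1.2]
width: 0.0485
```

Call:
play_rows(
  steps=[0.4,-0.003,0,0,0,0,0,0.4,-0.003,0,0,0,0,0,0.4,-0.003,0,0,0,0,0,0.4,-0.002,0,0,0,0,0],
)

```text
t: 23.55
eef_pos: [0.5036, -0.1437, 0.0647]
eef_rot: [-3.142, 0.0, 2.93]
contact_force: [0.2, -0.5, -1.4]
width: 0.0484
```

Call:
play_rows(
  steps=[0.4,-0.0015,0,0,0,0,0,0.4,-0.0015,0,0,0,0,0,0.4,-0.0015,0,0,0,0,0,0.4,-0.0015,0,0,0,0,0,0.4,-0.0015,0,0,0,0,0],
)

```text
t: 24.18
eef_pos: [0.5109, -0.1452, 0.0648]
eef_rot: [3.142, -0.0, 2.93]
contact_force: [0.1, 0.2, -1.2]
width: 0.0484
```

Call:
play_rows(
  steps=[0.4,-0.0008,0,0,0,0,0,0.4,-0.0008,0,0,0,0,0,0.4,-0.0008,0,0,0,0,0],
)

```text
t: 24.55
eef_pos: [0.5132, -0.1457, 0.0647]
eef_rot: [3.142, -0.0, 2.93]
contact_force: [0.3, -0.0, -2.3]
width: 0.0486
```

Call:
play_rows(
  steps=[0.4,-0.0006,0,0,0,0,0,0.4,-0.0006,0,0,0,0,0],
)

```text
t: 24.8
eef_pos: [0.5143, -0.1459, 0.0648]
eef_rot: [-3.142, -0.0, 2.93]
contact_force: [-0.3, -0.3, -1.3]
width: 0.0488
```

Call:
play_rows(
  steps=[0.4,-0.0005,0,0,0,0,0,0.4,-0.0005,0,0,0,0,0,0.4,0,0,0,0,0,0],
)

```text
t: 25.18
eef_pos: [0.5145, -0.1458, 0.0644]
eef_rot: [3.141, -0.002, 2.93]
contact_force: [-5.6, 0.9, -0.9]
width: 0.0486
```

Call:
play_rows(
  steps=[0.4,-0.0005,0,0,0,0,0,0.4,0,0,0,0,0,0],
)

```text
t: 25.42
eef_pos: [0.5145, -0.1458, 0.0643]
eef_rot: [3.141, -0.003, 2.93]
contact_force: [-6.8, 1.2, -1.2]
width: 0.0485
```

Call:
play_rows(
  steps=[0.4,-0.0005,0,0,0,0,0,0.4,0,0,0,0,0,0],
)

```text
t: 25.68
eef_pos: [0.5146, -0.1457, 0.0642]
eef_rot: [3.141, -0.005, 2.93]
contact_force: [-8.6, 2.5, -1.8]
width: 0.0484
```

Stop contact: 6–9 N, with the position within ~1.3 mm of the predicted stop. I lower 1 mm onto the floor and release.

Call:
play_rows(
  steps=[0.4,0,0,0.0005,0,0,0,0.4,0,0,0.0005,0,0,0,0.4,0,0,0,0,0,0],
  force=15,
)

```text
t: 26.05
eef_pos: [0.5146, -0.1457, 0.0631]
eef_rot: [3.141, -0.005, 2.93]
contact_force: [-9.0, 1.7, 0.2]
width: 0.0491
```

Call:
play_rows(
  steps=[0.57,0.0003,0,0,0,0,0,0.6,0.0003,0,0,0,0,0,0.65,0,0,0,0,0,0,0.75,0,0,0,0,0,0,0.85,0,0,0,0,0,0,0.85,0,0,0,0,0,0],
)

```text
t: 26.8
eef_pos: [0.5157, -0.1462, 0.0638]
eef_rot: [-3.142, 0.0, 2.93]
contact_force: [-0.4, -0.1, -0.3]
width: 0.0751
```

Call:
play_rows(
  steps=[0.85,0,0,-0.003,0,0,0,0.85,0,0,-0.01,0,0,0,0.85,0,0,-0.02,0,0,0,0.85,0,0,-0.035,0,0,0,0.85,0,0,-0.04,0,0,0,0.85,0,0,-0.04,0,0,0,0.85,0,0,-0.032,0,0,0,0.85,0,0,0,0,0,0],
)

```text
t: 27.8
eef_pos: [0.5162, -0.1465, 0.2464]
eef_rot: [-3.14, 0.005, 2.93]
contact_force: [0.1, -0.0, -0.3]
width: 0.0747
```

Call:
play_rows(
  steps=[0.85,-0.02,0,0,0,0,0,0.85,-0.02,0,0,0,0,0,0.85,-0.02,0,0,0,0,0,0.85,-0.015,0,0,0,0,0,0.85,0,0,0,0,0,0,0.85,0,0,0,0,0,0],
)

```text
t: 28.55
eef_pos: [0.5884, -0.1618, 0.2432]
eef_rot: [3.141, -0.001, 2.93]
contact_force: [-0.1, -1.0, -0.9]
width: 0.0748
```

```bash
python3 - <<'E'
from h import *
s=env.state(); print(s["eef_pos"],s["contact_force"])
im=band("wrist",.083); cv2.imwrite("pics/w10.png",im)
b=cv2.convertScaleAbs(im,alpha=1.4,beta=15)
cv2.imwrite("pics/w10b.png",cv2.rotate(cv2.resize(b[10:220,110:400],None,fx=2.7,fy=2.7,interpolation=cv2.INTER_CUBIC),cv2.ROTATE_180))
E
```

```text
[ 0.58838313 -0.161782    0.24319792] [-0.07033204 -0.97069117 -0.8798477 ]
wrist band c [ 602.8 -165.5] [139.6 126.1] 77.8
wrist band c [ 513.9 -146.5] [51.3 35.5] 77.9
wrist band c [507.5 -34.1] [26.4 38.5] 1.2
```

View pics/w10b.png

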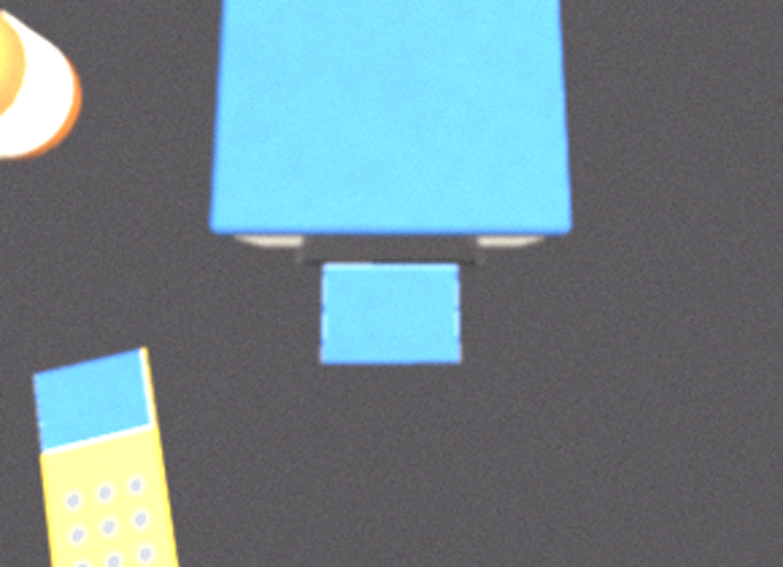

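The blue band (390,313) stands fully out of the lips, centred and straight, and the bystanders are untouched. To be sure it is fully home, I'll give its end a gentle nudge with shut fingertips.

Call:
play_rows(
  steps=[0,0.02,0,0,0,0,0,0,0.025,0,0,0,0,0,0,0.025,0,0,0,0,0,0,0.025,0,0,0,0,0,0,0.025,0,0,0,0,0,0,0.004,0,0,0,0,0,0,0,0,0.01,0,0,0,0,0,0,0.02,0,0,0],
  force=15,
)

```text
t: 29.6
eef_pos: [0.4686, -0.1363, 0.2132]
eef_rot: [-3.141, 0.001, 2.93]
contact_force: [0.9, -0.2, -0.4]
width: 0.0002
```

Call:
play_rows(
  steps=[0,0,0,0.03,0,0,0,0,0,0,0.03,0,0,0,0,0,0,0.03,0,0,0,0,0,0,0.025,0,0,0,0,0,0,0.015,0,0,0,0,0,0,0.008,0,0,0,0,0,0,0,0,0,0],
)

```text
t: 30.48
eef_pos: [0.4679, -0.1359, 0.0752]
eef_rot: [3.141, -0.001, 2.93]
contact_force: [0.6, -0.2, 0.5]
width: 0.0004
```

Call:
play_rows(
  steps=[0,-0.003,0,0,0,0,0,0,-0.003,0,0,0,0,0,0,-0.002,0,0,0,0,0,0,-0.002,0,0,0,0,0,0,-0.001,0,0,0,0,0,0,-0.001,0,0,0,0,0],
)

```text
t: 31.22
eef_pos: [0.4795, -0.1384, 0.0758]
eef_rot: [3.142, -0.0, 2.93]
contact_force: [0.2, -0.9, -0.9]
width: 0.0004
```

Call:
play_rows(
  steps=[0,-0.001,0,0,0,0,0,0,-0.001,0,0,0,0,0,0,-0.001,0,0,0,0,0],
)

```text
t: 31.6
eef_pos: [0.4825, -0.1391, 0.0757]
eef_rot: [3.142, -0.0, 2.93]
contact_force: [0.3, -0.7, 0.3]
width: 0.0006
```

Call:
play_rows(
  steps=[0,-0.001,0,0,0,0,0,0,-0.001,0,0,0,0,0],
)

```text
t: 31.85
eef_pos: [0.4844, -0.1395, 0.0757]
eef_rot: [3.142, -0.0, 2.93]
contact_force: [-0.5, -0.6, -0.0]
width: 0.0004
```

Call:
play_rows(
  steps=[0,-0.001,0,0,0,0,0,0,-0.0005,0,0,0,0,0],
)

```text
t: 32.1
eef_pos: [0.4859, -0.1398, 0.0757]
eef_rot: [-3.142, 0.0, 2.93]
contact_force: [0.2, -0.1, 0.8]
width: 0.0001
```

Call:
play_rows(
  steps=[0,-0.0006,0,0,0,0,0,0,-0.0006,0,0,0,0,0],
)

```text
t: 32.35
eef_pos: [0.4865, -0.1399, 0.0756]
eef_rot: [3.141, -0.002, 2.93]
contact_force: [-4.3, 1.2, 0.9]
width: 0.0005
```

Call:
play_rows(
  steps=[0,-0.0005,0,0,0,0,0,0,-0.0005,0,0,0,0,0],
)

```text
t: 32.6
eef_pos: [0.4866, -0.1398, 0.0755]
eef_rot: [3.141, -0.004, 2.93]
contact_force: [-8.6, 0.5, 4.1]
width: 0.0002
```

Call:
play_rows(
  steps=[0,-0.0005,0,0,0,0,0,0,-0.0003,0,0,0,0,0],
)

```text
t: 32.85
eef_pos: [0.4867, -0.1398, 0.0754]
eef_rot: [3.141, -0.005, 2.93]
contact_force: [-12.1, 0.5, 4.7]
width: 0.0002
```

It resists rigidly at once with no travel, so the plate was already on the stop. Back off and take a last check.

Call:
play_rows(
  steps=[0,0.002,0,0,0,0,0,0,0.005,0,0,0,0,0,0,0.012,0,0,0,0,0,0,0.012,0,-0.02,0,0,0,0,0,0,-0.04,0,0,0,0,0,0,-0.05,0,0,0,0,0,0,-0.05,0,0,0,0,0,0,0,0,0,0],
)

```text
t: 33.85
eef_pos: [0.4591, -0.1344, 0.2389]
eef_rot: [-3.139, 0.007, 2.93]
contact_force: [-0.5, -0.3, -0.6]
width: 0.0007
```

Call:
play_rows(
  steps=[0,-0.03,0,0,0,0,0,0,-0.04,0,0,0,0,0,0,-0.04,0,0,0,0,0,0,-0.02,0,0,0,0,0,0,0,0,0,0,0,0,0,0,0,0,0,0,0],
)

```text
t: 34.6
eef_pos: [0.5846, -0.161, 0.2351]
eef_rot: [3.141, -0.001, 2.93]
contact_force: [-0.6, -1.4, -0.3]
width: 0.0004
```

```bash
python3 - <<'E'
from h import *
s=env.state(); print(s["eef_pos"],s["contact_force"],s["qd"].round(3))
im=band("wrist",.083); cv2.imwrite("pics/w11.png",im); sc=env.snapshot("scene")
d=cv2.absdiff(sc,cv2.imread("pics/scene0.png")).max(2)>60
for n,(u,v) in dict(bottle=(286,230),jar=(376,158),ring=(153,210),mouse=(162,258),cup=(401,196),spat=(117,238)).items(): print(n,d[v-14:v+15,u-14:u+15].sum())
b=cv2.convertScaleAbs(im,alpha=1.0); cv2.imwrite("pics/w11b.png",cv2.rotate(cv2.resize(b[10:220,110:400],None,fx=2.7,fy=2.7,interpolation=cv2.INTER_CUBIC),cv2.ROTATE_180))
E
```

```text
[ 0.58461338 -0.16098681  0.23513372] [-0.55364932 -1.4006381  -0.31129711] [-0.    -0.013 -0.005  0.     0.004  0.002]
wrist band c [ 592.3 -163.3] [139.7 103.6] 77.9
wrist band c [ 513.1 -146.3] [51.2 34.8] 77.9
wrist band c [506.8 -34.3] [26.1 38.5] 0.9
bottle 0
jar 0
ring 0
mouse 0
cup 0
spat 0
```

View pics/w11b.png

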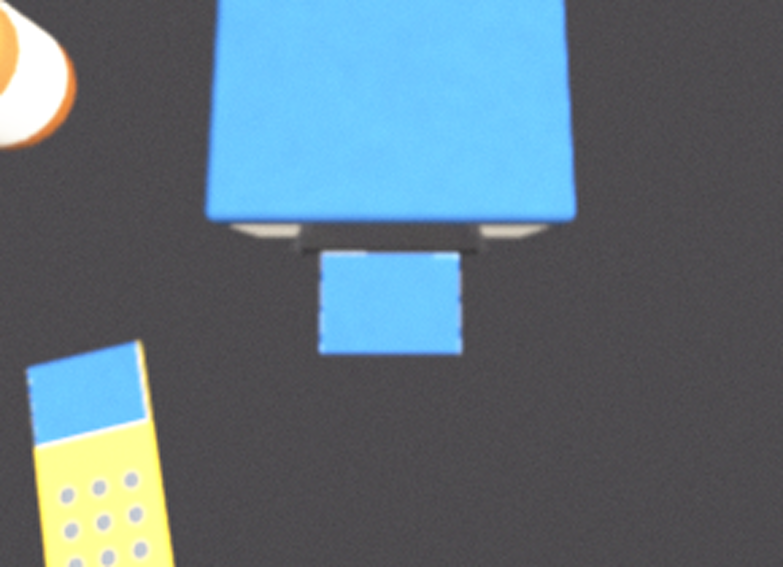

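The blue band at (390,302) stands exactly clear of the lips, centred, and the robot touches nothing. Handing in.

```bash
python3 -c "
from rig import env
print(env.job_done())"
```

```text
the job is handed in; nothing more can be done
None
```

The plate is in the loader's slot, bare end against the stop and released; I handed the job in at about 35 s of the 72 s allowed.

- **Slide:** I slid the plate about 50 mm until its blue end overhung the deck by about 38 mm. The downward force was mostly 4–5 N, but rose to about 7 N at the very end of the slide.
- **Grasp and carry:** I pinched it by its long sides with 30 N. It stayed level while I lifted it clear and carried it over. The grip width read 48.5 mm against the stated 50 mm, but it held securely.
- **Insertion:** It slid in with no measurable resistance and met the stop at 6–9 N. That was 1.3 mm short of my camera estimate, which is within the calibration error.

**Last checks:**
- **Fully home:** I nudged the released plate's end with shut fingertips. It resisted at once without moving, and the force reached 12 N, more than I intended.
- **In the slot:** The final picture shows the blue band centred, straight and just clear of the lips. A faint bright line at its inner edge could mean up to about 1 mm of bare steel showing. The yellow plate shows the same line, so I put it down to the image.
- **Bystanders:** A before-and-after comparison of the scene found no change around any of the six bystanders. The robot was touching nothing.

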